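Scrape the offcuts off the work board

TASK

Pick up the scraper block and use it to wipe all three metal offcuts off the work board, over its open end into the grey tray; do not touch the offcuts with the fingers. Then stand the scraper upright back in the middle of its wooden block and let go, leaving the mallet, fuse holder and hinge where they are.

Things in the scene. Friction and masses are not known exactly. Their poses are not given: they have to be found in the camera images.
- board: Fixed black laminated board on a plywood plinth, 194 (x) x 280 (y) mm, flat top at z = 60 mm. Origin: centre of the underside, on the bench. A wooden strip 12 mm wide, 15 mm high runs along each long side (x = -91, +91 mm), leaving a channel 170 mm wide along y; both ends (y = -140, +140 mm) are open and overhang the plinth by 30 mm. Tray at one end, stand at the other; which is which varies.
- tray: Fixed grey open tray, outside 230 (x) x 180 (y) x 35 mm high, walls and floor 4 mm. Origin: centre of the underside, on the bench. It stands at the +y or -y end of the board, same yaw as the board, its centre 215 to 225 mm from the board's along board y, so its near wall is tucked 5 to 15 mm under the board's end.
- stand: Fixed dark wooden block, 150 (x) x 90 (y) x 40 mm high, at the other end of the board from the tray, same yaw as the board. Origin: centre of the underside on the bench; the top is at z = 40 mm.
- scraper: Loose scraper block, about 0.25 kg, starts upright on the stand. Steel foot 110 (x) x 30 (y) x 20 mm high with flat underside; on it a light plywood grip 80 (x) x 24 (y) mm that rises to z = 88 mm, to be pinched from above across its 24 mm (local y). Origin: centre of the foot's underside, z up.
- strip: Loose flat aluminium offcut lying on the board, 70 (x) x 24 (y) x 8 mm, about 40 g. Origin: centre of its underside.
- angle: Loose aluminium angle-section offcut lying on the board, 60 (x) x 26 (y) mm, the flat leg 5 mm thick, the other leg 5 mm thick and standing up to z = 25 mm along its +y edge, about 40 g. Origin: centre of its underside.
- bar: Loose steel bar offcut lying on the board, 62 (x) x 16 (y) x 14 mm, about 80 g. Origin: centre of its underside. The three offcuts start with their long sides roughly across the board, all within 95 mm of the board's centre along board y.
- mallet: Bystander: rubber-tipped mallet lying on the bench, head 114 mm across (y) and 50 mm high, wooden handle 200 mm long towards -x. Origin: under the head's centre.
- fuse_holder: Bystander: white ceramic fuse holder, 80 x 40 x 36 mm, on the bench. Origin: centre of its underside.
- hinge: Bystander: opened flat stainless steel hinge, 76 x 90 x 10 mm, on the bench. Origin: centre of its underside.

How it is judged (in metres and radians):
On the way, in this order (a step that is already met when the one before it is completed fails the run):
1. the scraper has been lifted off its wooden block (z of scraper in the frame of stand above 0.05 m), for 0.1 s.
2. all three offcuts are in the tray (x of strip in the frame of tray between -0.115 and 0.115 m and y of strip in the frame of tray between -0.09 and 0.09 m and z of each of strip, angle, bar in the frame of tray below 0.05 m and x of angle in the frame of tray between -0.115 and 0.115 m and y of angle in the frame of tray between -0.09 and 0.09 m and x of bar in the frame of tray between -0.115 and 0.115 m and y of bar in the frame of tray between -0.09 and 0.09 m), for 0.2 s.
At the end, for the whole second after the job is handed in: All three offcuts lie at rest in the tray (origins within its outline, less than 50 mm above the bench); the scraper stands upright (within 0.1 rad) and at rest on top of its wooden block, its centre within 40 mm of the block's centre (all of step 2 and linear speed of each of strip, angle, bar, scraper below 0.02 m/s and horizontal distance between scraper and stand below 0.04 m and z of scraper in the frame of stand between 0.034 and 0.046 m and angle between scraper's own z axis and vertical below 0.1 rad); the robot touches nothing.
It fails at once if an offcut is touched by the fingers (contact force between the fingers and strip above 0.5 N or contact force between the fingers and angle above 0.5 N or contact force between the fingers and bar above 0.5 N).
It fails at once if the mallet, fuse holder or hinge is moved by more than 20 mm (distance of any of mallet, fuse_holder, hinge from where it was at the start of the episode above 0.02 m).
It also fails if it takes over 61 s, if anything falls off the work surface, if the arm or the gripper's body presses on something with over 40 N, if the wrist force passes 120 N, or if a joint passes its speed limit or range.

ROBOT

A 6-joint arm with a two-finger parallel gripper is mounted at the origin on the work surface. World frame = base frame: x ahead of the robot, y to its left, z up, the work surface at z = 0. Lengths are in mm, angles in rad, forces in N, time in s.
With the tool pointing down it reaches from about 300 to 775 mm from the base axis. Payload 14.6 kg.
Tool frame: the origin (TCP) lies between the finger pads; the fingertips stand manip.nose_length ahead of it and the grasp point (between the pads) lies 11 mm behind it (manip.nose_length is the distance from the TCP to the fingertips, in mm); z points along the fingers, y is the line along which they close (so a half turn about z gives the same grasp; the last joint's range is limited). The gripper opens to 94 mm and grips with 3 to 60 N. Pads are 16 mm wide; open, the fingers measure 119 mm over their backs; the gripper's body (75 mm by 177 mm) begins 78 mm behind the grasp point.
Start: joints at [-1.319, 0.3, 1.521, -0, 1.321, -0.067], TCP at [172.378, -522.279, 213.446] pointing down, gripper open.
Joint ranges: [-3.03, 3.03], [-0.79, 2.21], [0.23, 2.52], [-1.04, 4.18], [0, 3.07], [-2.55, 2.55]. Speed limits (rad/s): [2.22, 2.22, 2.57, 3.14, 3.14, 3.14].

INTERFACE

Orientations are given as [roll, pitch, yaw] about the fixed x, y, z axes, in that order (R = Rz(yaw) Ry(pitch) Rx(roll)).
In Python, from cell import manip, cams, job gives the robot as it stands.
- The arm moves only by the tool jog_arm, never from a script. Its argument "commands" is a list of rows, each an object of numbers: "dx", "dy", "dz": the shift along the tool's x, y, z each as a share of 40 mm, from -1 to 1; "ax", "ay", "az": the turn, a rotation vector about the tool's x, y, z each as a share of 10 degrees, from -1 to 1; "gripper": the closure, from 0 (fully open) to 1 (shut). A call has 1 to 10 rows; each row shifts and turns the commanded pose from where the row before left it, along the tool's axes as they then stand; what a row does not reach is not made up. A row lasts 1/8 s, in which the tool goes at most 62.5 mm and 10.7 degrees, less where a joint would pass 70% of its speed; a pose out of reach is approached as far as the arm can. A call with a number of a shift or a turn outside -1 to 1 is refused whole. A call with a gripper value outside its range is refused whole. The fingers move at their own pace and stop on an object; "squeeze" is the grip in N (left out, the last holds). Time passes only in rows, so rows that do not move let the fingers close. It gives the time, the measured TCP pose, the force, the opening and the grip force at its end, in the units of the state.
- manip.read_state(): the state, without advancing time (a new reading comes with each control period).
- cams.camera(name): name is "side" or "top"; returns a dict with "image" (420x560x3 uint8, red, green, blue), "fx", "fy", "cx", "cy" (pixels), "world_to_cam" (4x4, takes a point from world to camera coordinates). Camera axes: x right, y down, z forward; pixel columns grow to the right and rows downward; lengths in mm; the calibration is good to about 2 mm. A picture is of the moment at which its call begins. There is no depth.
- job.sign_off(): hands the job in; it is judged then, once.
The state is a dict: "clock": time; "joints": joint angles; "qd": joint speeds; "effort": joint torques, N m; "eef_pos": TCP position; "eef_rot": TCP orientation; "wrist_force": force on the tool from outside, world axes, zero at the start; "moment": the same for the moment, N m; "finger_gap": finger opening in mm; "finger_force": force on a finger pad.
Only numpy, scipy, OpenCV 4.12 (cv2) and the standard library are available. Lean on these libraries where they do the work, as an engineer would, in place of code of your own. Each camera call takes 0.05 s, during which the arm holds its last target. There are 200 camera calls.

## Working session

There is one attempt and no reset: what is moved stays moved. The work goes in short steps, Python scripts to look and compute and a tool call to move; the robot and the scene stay as the last step left them, time stands still between calls to the robot, and variables do not carry over. Pictures are saved under pics/ and viewed, at most 10 in all, crops included, and the job is handed in when it is done.

Besides the shell and the picture viewer there is one more tool, called after ">>>" by a JSON object that holds its "fn" and its "kwargs", one argument or row to a line. jog_arm: Moves the arm, as the interface text tells. Shift numbers are shares of 40 mm and turn numbers shares of 10 degrees, none past 1 either way. Its arguments: {"type":"object","properties":{"commands":{"type":"array"},"squeeze":{"type":"number"}},"required":["commands"]}

```bash
mkdir -p pics; ls; python3 - <<'E'
from cell import manip,cams
import cv2
for n in("top","side"):
    c=cams.camera(n);cv2.imwrite(f"pics/{n}0.png",c["image"][:,:,::-1]);print(n,c["fx"],c["cx"],c["cy"],c["world_to_cam"].round(3).tolist())
print(manip.read_state(),manip.nose_length)
E
```

```text
pics
top 390.6173280528513 279.9155916125321 211.7688115180739 [[0.021, -1.0, -0.014, -5.457], [-0.981, -0.018, -0.195, 482.612], [0.195, 0.018, -0.981, 1053.148], [0.0, 0.0, 0.0, 1.0]]
side 473.1215978880874 279.9893959623752 212.40448433048724 [[-0.91, -0.415, 0.001, 421.146], [-0.282, 0.617, -0.735, 207.013], [0.304, -0.669, -0.678, 1366.339], [0.0, 0.0, 0.0, 1.0]]
{'clock': 0.1, 'joints': array([-1.31859752e+00,  3.00408488e-01,  1.52149284e+00,  1.02481139e-05,
        1.32067836e+00, -6.65996414e-02]), 'qd': array([-0.00020474, -0.00164781, -0.0019305 , -0.00131201,  0.00123163,
       -0.00086941]), 'effort': array([-6.56856116e-06, -5.32643294e+01, -3.53284836e+01,  7.09174946e-02,
        2.34395522e-02, -5.91219737e-05]), 'eef_pos': array([ 172.33125761, -522.08209795,  212.9579922 ]), 'eef_rot': array([-3.14060847e+00, -7.55921651e-05,  3.18795874e-01]), 'wrist_force': array([ 0.25306265,  0.38685669, -0.93234867]), 'moment': array([ 0.01501056, -0.00113078,  0.03041854]), 'finger_force': 0.0, 'finger_gap': 94.3120008087598} 8.0
```

View pics/top0.png

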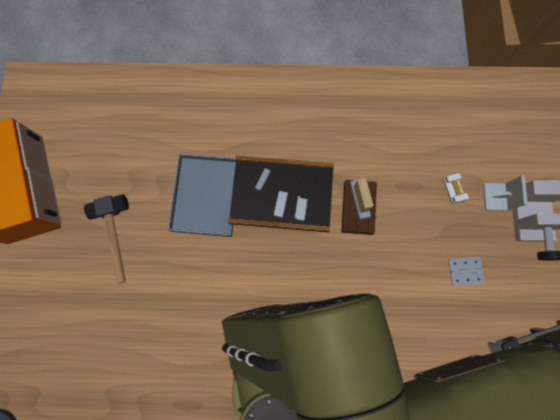

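View pics/side0.png

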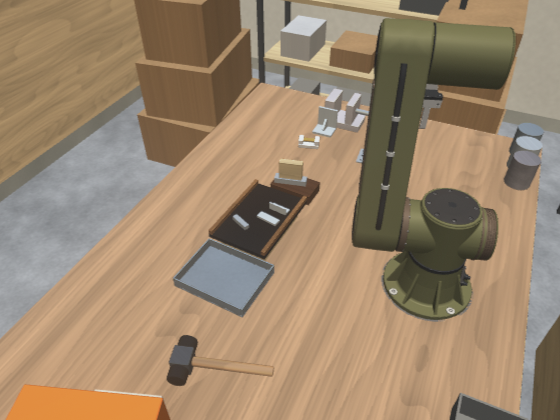

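The top view shows the tray at about (203,195), the board at (283,194) and the stand at (360,207) with the scraper on it at (362,199), so the tray is at +y. The offcuts are at (262,180), (281,204) and (301,209). The mallet is at the far left, with the fuse holder (457,188) and hinge (467,271) to the right, near the gripper's start.

```bash
cat > h.py <<'E'
import numpy as np,cv2
from cell import manip,cams
def ray(c,u,v,z):
    M=c["world_to_cam"];R=M[:3,:3];o=-R.T@M[:3,3]
    d=R.T@np.array([(u-c["cx"])/c["fx"],(v-c["cy"])/c["fy"],1.])
    return (o+d*(z-o[2])/d[2])[:2]
def proj(c,p):
    q=c["world_to_cam"]@np.append(p,1.); return np.array([c["fx"]*q[0]/q[2]+c["cx"],c["fy"]*q[1]/q[2]+c["cy"]])
E
python3 - <<'E'
from h import *
t=cams.camera("top");im=t["image"]
cv2.imwrite("pics/c1.png",cv2.resize(im[145:245,165:385,::-1],None,fx=3.6,fy=3.6,interpolation=cv2.INTER_CUBIC))
s=cams.camera("side");ims=s["image"]
cv2.imwrite("pics/c2.png",cv2.resize(ims[150:315,170:330,::-1],None,fx=3.6,fy=3.6,interpolation=cv2.INTER_CUBIC))
g=im.astype(int).sum(2);hsv=cv2.cvtColor(im,cv2.COLOR_RGB2HSV)
def blobs(m,z,box,mn=15):
    k=np.zeros_like(m);k[box[0]:box[1],box[2]:box[3]]=m[box[0]:box[1],box[2]:box[3]]
    for ct in cv2.findContours(k,cv2.RETR_EXTERNAL,cv2.CHAIN_APPROX_NONE)[0]:
        if cv2.contourArea(ct)<mn: continue
        b=cv2.boxPoints(cv2.minAreaRect(ct));w=np.array([ray(t,*p,z) for p in b])
        print(b.round(1).tolist(),"world",w.round(0).tolist(),"c",w.mean(0).round(1))
print("board");blobs((g<110).astype('uint8'),60,(150,240,228,340),500)
print("offcuts");blobs((g>330).astype('uint8'),65,(160,230,238,330))
print("tray");blobs(((hsv[...,0]>95)&(hsv[...,0]<125)&(hsv[...,1]>40)).astype('uint8'),35,(145,245,160,240),500)
print("stand");blobs(((g<180)).astype('uint8'),40,(170,245,338,385),100)
print("grip");blobs(((hsv[...,0]<30)&(g>380)).astype('uint8'),128,(170,240,350,376))
E
```

```text
board
offcuts
[[294.20001220703125, 218.5], [297.5, 195.8000030517578], [307.1000061035156, 197.1999969482422], [303.8999938964844, 219.8000030517578]] world [[461.0, -36.0], [526.0, -44.0], [522.0, -71.0], [458.0, -63.0]] c [491.6 -53.6]
[[273.20001220703125, 214.6999969482422], [278.6000061035156, 190.39999389648438], [287.3999938964844, 192.3000030517578], [282.0, 216.6999969482422]] world [[471.0, 22.0], [540.0, 9.0], [535.0, -16.0], [465.0, -2.0]] c [502.8   3.3]
[[255.0, 187.0], [264.6000061035156, 167.8000030517578], [269.3999938964844, 170.1999969482422], [259.79998779296875, 189.39999389648438]] world [[549.0, 75.0], [606.0, 50.0], [599.0, 36.0], [542.0, 62.0]] c [573.8  55.7]
tray
[[168.89999389648438, 230.10000610351562], [175.1999969482422, 156.6999969482422], [236.5, 161.89999389648438], [230.3000030517578, 235.39999389648438]] world [[426.0, 318.0], [645.0, 316.0], [632.0, 135.0], [415.0, 143.0]] c [529.3 227.9]
stand
[[341.29998779296875, 232.89999389648438], [343.5, 180.6999969482422], [375.6000061035156, 182.10000610351562], [373.3999938964844, 234.3000030517578]] world [[427.0, -169.0], [579.0, -177.0], [576.0, -269.0], [425.0, -259.0]] c [ 501.6 -218.2]
grip
[[357.70001220703125, 179.10000610351562], [364.79998779296875, 177.1999969482422], [372.20001220703125, 205.39999389648438], [365.1000061035156, 207.3000030517578]] world [[559.0, -201.0], [564.0, -220.0], [488.0, -238.0], [483.0, -219.0]] c [ 523.3 -219.4]
```

View pics/c1.png

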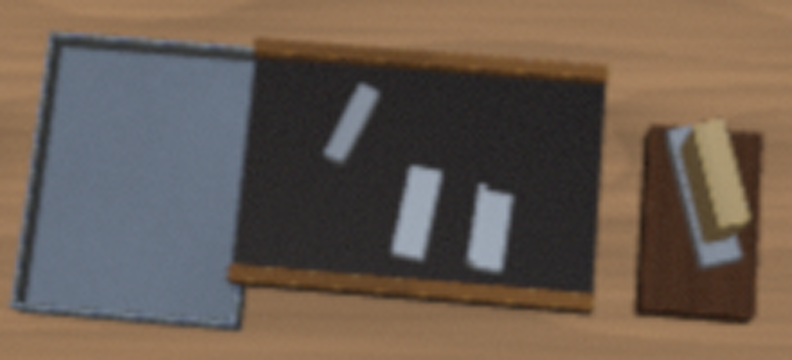

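View pics/c2.png

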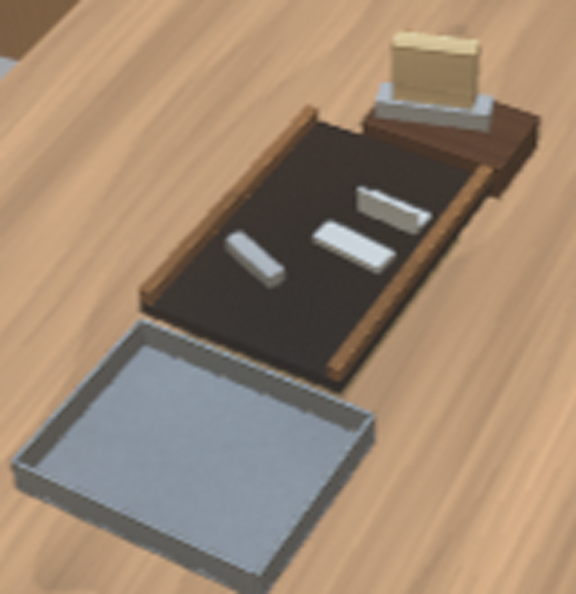

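The crops show the flat strip in the middle, the angle on the stand side with its leg up, and the bar nearest the tray at the far side. The board edge corners in crop 1 are about (256,38), (607,68), (591,308) and (229,279), and the stand corners are (650,127), (762,132), (752,320) and (639,313).

```bash
python3 - <<'E'
from h import *
t=cams.camera("top");s=cams.camera("side")
def T(u,v,z):return ray(t,165+u/3.6-.4,145+v/3.6-.4,z)
def S(u,v,z):return ray(s,170+u/3.6-.4,150+v/3.6-.4,z)
def rep(n,p):
    p=np.array(p);print(n,p.round(0).tolist(),p.mean(0).round(1),[round(float(np.degrees(np.arctan2(*(b-a)[::-1]))),1) for a,b in zip(p,np.roll(p,-1,0))])
rep("board top",[T(256,38,75),T(607,68,75),T(591,308,75),T(229,279,75)])   # tray-far, stand-far, stand-near, tray-near
rep("board side",[S(144,297,75),S(311,109,75),S(491,171,75),S(332,372,75)])
rep("stand top",[T(650,127,40),T(762,132,40),T(752,320,40),T(639,313,40)])
rep("tray side",[S(14,465,35),S(144,322,35),S(374,420,35),S(262,585,35)])
rep("tray top",[T(52,35,35),T(255,47,35),T(240,327,35),T(15,308,35)])
rep("grip top",[T(693,124,128),T(720,117,128),T(750,222,128),T(722,232,128)])
rep("grip side",[S(393,33,128),S(479,40,128),S(478,54,128),S(391,46,128)])
E
```

```text
board top [[638.0, 132.0], [618.0, -143.0], [429.0, -130.0], [446.0, 144.0]] [532.7   0.9] [-94.2, 176.1, 86.5, -3.6]
board side [[632.0, 138.0], [617.0, -143.0], [430.0, -130.0], [452.0, 148.0]] [532.7   3.2] [-93.0, 176.3, 85.3, -3.4]
stand top [[581.0, -181.0], [579.0, -271.0], [427.0, -259.0], [431.0, -171.0]] [ 504.4 -220.5] [-91.7, 175.5, 87.5, -3.9]
tray side [[653.0, 308.0], [640.0, 131.0], [416.0, 149.0], [423.0, 327.0]] [533.1 228.5] [-94.1, 175.4, 87.6, -4.8]
tray top [[652.0, 305.0], [645.0, 138.0], [415.0, 140.0], [426.0, 318.0]] [534.4 225.5] [-92.6, 179.6, 86.3, -3.3]
grip top [[559.0, -200.0], [564.0, -219.0], [486.0, -239.0], [478.0, -219.0]] [ 521.6 -219.4] [-74.1, -165.7, 110.9, 13.6]
grip side [[567.0, -218.0], [489.0, -241.0], [482.0, -221.0], [560.0, -199.0]] [ 524.3 -219.7] [-163.2, 110.0, 15.8, -70.6]
```

>>> {"fn": "jog_arm", "kwargs": {
  "commands": [
    {"dx": 1,"dy": -0.42,"gripper": 0},
    {"dx": 1,"dy": -0.42,"gripper": 0},
    {"dx": 1,"dy": -0.42,"gripper": 0},
    {"dx": 1,"dy": -0.42,"gripper": 0},
    {"dx": 1,"dy": -0.42,"gripper": 0},
    {"dx": 1,"dy": -0.42,"gripper": 0},
    {"dx": 1,"dy": -0.42,"gripper": 0},
    {"dx": 1,"dy": -0.42,"gripper": 0},
    {"dx": 1,"dy": -0.42,"gripper": 0},
    {"dx": 1,"dy": -0.42,"gripper": 0}
  ]
}}

```text
schema error: expected keys dx, dy, dz, ax, ay, az, gripper
```

>>> {"fn": "jog_arm", "kwargs": {
  "commands": [
    {"dx": 0.5,"dy": -0.15,"gripper": 0},
    {"dx": 0.2,"dy": -0.08,"az": 0.38,"gripper": 0},
    {"gripper": 0},
    {"gripper": 0},
    {"gripper": 0}
  ]
}}

```text
schema error: expected keys dx, dy, dz, ax, ay, az, gripper
```

All keys are needed in every row.

>>> {"fn": "jog_arm", "kwargs": {
  "commands": [
    {"dx": 1,"dy": -0.42,"dz": 0,"ax": 0,"ay": 0,"az": 0,"gripper": 0},
    {"dx": 1,"dy": -0.42,"dz": 0,"ax": 0,"ay": 0,"az": 0,"gripper": 0},
    {"dx": 1,"dy": -0.42,"dz": 0,"ax": 0,"ay": 0,"az": 0,"gripper": 0},
    {"dx": 1,"dy": -0.42,"dz": 0,"ax": 0,"ay": 0,"az": 0,"gripper": 0},
    {"dx": 1,"dy": -0.42,"dz": 0,"ax": 0,"ay": 0,"az": 0,"gripper": 0},
    {"dx": 1,"dy": -0.42,"dz": 0,"ax": 0,"ay": 0,"az": 0,"gripper": 0},
    {"dx": 1,"dy": -0.42,"dz": 0,"ax": 0,"ay": 0,"az": 0,"gripper": 0},
    {"dx": 1,"dy": -0.42,"dz": 0,"ax": 0,"ay": 0,"az": 0,"gripper": 0},
    {"dx": 1,"dy": -0.42,"dz": 0,"ax": 0,"ay": 0,"az": 0,"gripper": 0},
    {"dx": 1,"dy": -0.42,"dz": 0,"ax": 0,"ay": 0,"az": 0,"gripper": 0}
  ]
}}

```text
clock: 1.55
eef_pos: [500.5, -236.3, 213.5]
eef_rot: [3.142, -0.0, 0.319]
wrist_force: [-0.5, -0.3, -0.8]
finger_gap: 93.9
finger_force: 0.0
```

>>> {"fn": "jog_arm", "kwargs": {
  "commands": [
    {"dx": 0.5,"dy": -0.15,"dz": 0,"ax": 0,"ay": 0,"az": 0,"gripper": 0},
    {"dx": 0.2,"dy": -0.08,"dz": 0,"ax": 0,"ay": 0,"az": 0.38,"gripper": 0},
    {"dx": 0,"dy": 0,"dz": 0,"ax": 0,"ay": 0,"az": 0,"gripper": 0},
    {"dx": 0,"dy": 0,"dz": 0,"ax": 0,"ay": 0,"az": 0,"gripper": 0},
    {"dx": 0,"dy": 0,"dz": 0,"ax": 0,"ay": 0,"az": 0,"gripper": 0}
  ]
}}

```text
clock: 2.17
eef_pos: [522.9, -220.4, 213.5]
eef_rot: [3.142, -0.0, 0.252]
wrist_force: [-0.6, -0.4, 0.8]
finger_gap: 94.0
finger_force: 0.0
```

>>> {"fn": "jog_arm", "kwargs": {
  "commands": [
    {"dx": 0,"dy": 0,"dz": 1,"ax": 0,"ay": 0,"az": 0,"gripper": 0},
    {"dx": 0,"dy": 0,"dz": 1,"ax": 0,"ay": 0,"az": 0,"gripper": 0},
    {"dx": 0,"dy": 0,"dz": 0.7,"ax": 0,"ay": 0,"az": 0,"gripper": 0},
    {"dx": 0,"dy": 0,"dz": 0.26,"ax": 0,"ay": 0,"az": 0,"gripper": 0},
    {"dx": 0,"dy": 0,"dz": 0,"ax": 0,"ay": 0,"az": 0,"gripper": 0},
    {"dx": 0,"dy": 0,"dz": 0,"ax": 0,"ay": 0,"az": 0,"gripper": 0.5},
    {"dx": 0,"dy": 0,"dz": 0,"ax": 0,"ay": 0,"az": 0,"gripper": 1},
    {"dx": 0,"dy": 0,"dz": 0,"ax": 0,"ay": 0,"az": 0,"gripper": 1},
    {"dx": 0,"dy": 0,"dz": 0,"ax": 0,"ay": 0,"az": 0,"gripper": 1},
    {"dx": 0,"dy": 0,"dz": 0,"ax": 0,"ay": 0,"az": 0,"gripper": 1}
  ],
  "squeeze": 40
}}

```text
clock: 3.42
eef_pos: [523.3, -219.9, 95.1]
eef_rot: [3.142, -0.0, 0.252]
wrist_force: [0.3, -0.7, 0.4]
finger_gap: 47.4
finger_force: 0.0
```

>>> {"fn": "jog_arm", "kwargs": {
  "commands": [
    {"dx": 0,"dy": 0,"dz": 0,"ax": 0,"ay": 0,"az": 0,"gripper": 1},
    {"dx": 0,"dy": 0,"dz": 0,"ax": 0,"ay": 0,"az": 0,"gripper": 1},
    {"dx": 0,"dy": 0,"dz": 0,"ax": 0,"ay": 0,"az": 0,"gripper": 1},
    {"dx": 0,"dy": 0,"dz": 0,"ax": 0,"ay": 0,"az": 0,"gripper": 1}
  ],
  "squeeze": 40
}}

```text
clock: 3.92
eef_pos: [523.2, -219.9, 95.0]
eef_rot: [-3.142, 0.0, 0.252]
wrist_force: [0.5, -0.2, 0.4]
finger_gap: 23.6
finger_force: 39.8
```

>>> {"fn": "jog_arm", "kwargs": {
  "commands": [
    {"dx": 0,"dy": 0,"dz": -0.5,"ax": 0,"ay": 0,"az": 0,"gripper": 1},
    {"dx": 0,"dy": 0,"dz": -1,"ax": 0,"ay": 0,"az": 0,"gripper": 1},
    {"dx": 0,"dy": 0,"dz": 0,"ax": 0,"ay": 0,"az": 0.92,"gripper": 1},
    {"dx": 0,"dy": 0,"dz": 0,"ax": 0,"ay": 0,"az": 0.92,"gripper": 1},
    {"dx": -0.08,"dy": -0.75,"dz": 0,"ax": 0,"ay": 0,"az": 0,"gripper": 1},
    {"dx": -0.07,"dy": -0.75,"dz": 0,"ax": 0,"ay": 0,"az": 0,"gripper": 1},
    {"dx": 0,"dy": 0,"dz": 0,"ax": 0,"ay": 0,"az": 0,"gripper": 1},
    {"dx": 0,"dy": 0,"dz": 0,"ax": 0,"ay": 0,"az": 0,"gripper": 1}
  ]
}}

```text
clock: 4.92
eef_pos: [521.4, -159.9, 155.0]
eef_rot: [3.141, 0.0, -0.069]
wrist_force: [-0.1, -1.3, -1.8]
finger_gap: 23.8
finger_force: 39.8
```

```bash
python3 - <<'E'
from h import *
a=[]
for n,b in(("top",(130,250,220,400)),("side",(60,260,200,350))):
    c=cams.camera(n);a.append(cv2.resize(c["image"][b[0]:b[1],b[2]:b[3],::-1],(400,267 if n=="top" else 533),interpolation=cv2.INTER_CUBIC))
h=max(x.shape[0] for x in a);a=[cv2.copyMakeBorder(x,0,h-x.shape[0],0,0,0) for x in a]
cv2.imwrite("pics/g1.png",np.hstack(a));print(manip.read_state()["eef_pos"])
E
```

```text
[ 521.3851951 -160.2638673  154.9536222]
```

View pics/g1.png

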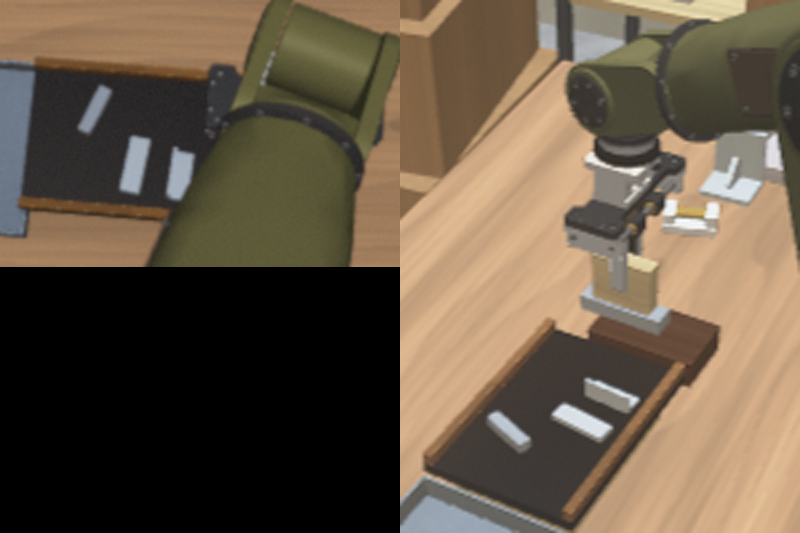

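The scraper hangs upright in the gripper, and the finger is at (618,275), slightly left of the grip's middle at about (625,280). I'll check that offset by rays.

```bash
python3 - <<'E'
from h import *
s=cams.camera("side");im=s["image"];z=154.95
hsv=cv2.cvtColor(im,cv2.COLOR_RGB2HSV)
cv2.imwrite("pics/g2.png",cv2.resize(im[145:190,260:305,::-1],None,fx=12,fy=12,interpolation=cv2.INTER_CUBIC))
# expected projections for zero offset, front face (board +y side), foot 110x30
yaw=-.069;X=np.array([np.cos(yaw),np.sin(yaw)]);Y=np.array([-X[1],X[0]]);c=np.array([521.4,-160.1])
for n,x,y,h in(("footTopL",55,15,20),("footTopR",-55,15,20),("footBotL",55,15,0),("footBotR",-55,15,0),("gripTopL",40,12,88),("gripTopR",-40,12,88)):
    p=c+x*X+y*Y; q=proj(s,[*p,z-55+h]); print(n,((q-[260,145]+.5)*12).round(0))
E
```

```text
footTopL [ 92. 321.]
footTopR [449. 442.]
footBotL [ 93. 379.]
footBotR [447. 499.]
gripTopL [142. 129.]
gripTopR [409. 215.]
```

View pics/g2.png

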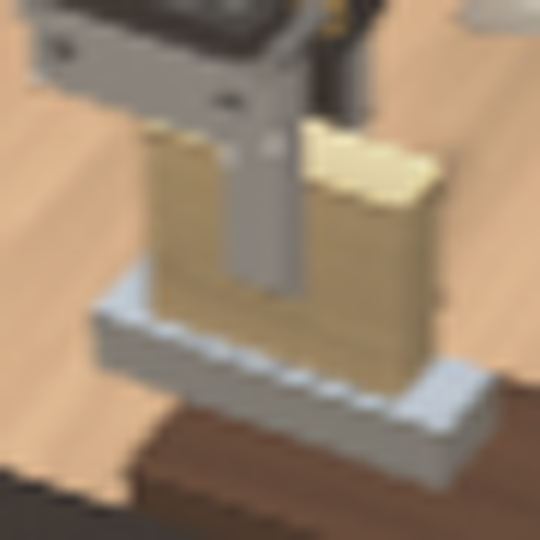

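The foot corners are at about (95,318), (450,438) and (445,488), within 1 mm of prediction, so the scraper is centred. I'll lower it and sweep down the middle.

>>> {"fn": "jog_arm", "kwargs": {
  "commands": [
    {"dx": 0,"dy": 0,"dz": 0.6,"ax": 0,"ay": 0,"az": 0,"gripper": 1},
    {"dx": 0,"dy": 0,"dz": 0.36,"ax": 0,"ay": 0,"az": 0,"gripper": 1},
    {"dx": 0,"dy": 0,"dz": 0,"ax": 0,"ay": 0,"az": 0,"gripper": 1},
    {"dx": 0,"dy": -0.4,"dz": 0,"ax": 0,"ay": 0,"az": 0,"gripper": 1},
    {"dx": 0,"dy": -0.4,"dz": 0,"ax": 0,"ay": 0,"az": 0,"gripper": 1},
    {"dx": 0,"dy": -0.4,"dz": 0,"ax": 0,"ay": 0,"az": 0,"gripper": 1},
    {"dx": 0,"dy": -0.4,"dz": 0,"ax": 0,"ay": 0,"az": 0,"gripper": 1},
    {"dx": 0,"dy": -0.4,"dz": 0,"ax": 0,"ay": 0,"az": 0,"gripper": 1},
    {"dx": 0,"dy": -0.4,"dz": 0,"ax": 0,"ay": 0,"az": 0,"gripper": 1}
  ]
}}

```text
clock: 6.2
eef_pos: [528.1, -62.7, 116.7]
eef_rot: [3.142, -0.0, -0.068]
wrist_force: [0.1, -0.4, -1.8]
finger_gap: 23.7
finger_force: 39.8
```

>>> {"fn": "jog_arm", "kwargs": {
  "commands": [
    {"dx": 0,"dy": -0.4,"dz": 0,"ax": 0,"ay": 0,"az": 0,"gripper": 1},
    {"dx": 0,"dy": -0.4,"dz": 0,"ax": 0,"ay": 0,"az": 0,"gripper": 1},
    {"dx": 0,"dy": -0.4,"dz": 0,"ax": 0,"ay": 0,"az": 0,"gripper": 1},
    {"dx": 0,"dy": -0.4,"dz": 0,"ax": 0,"ay": 0,"az": 0,"gripper": 1},
    {"dx": 0,"dy": -0.4,"dz": 0,"ax": 0,"ay": 0,"az": 0,"gripper": 1},
    {"dx": 0,"dy": -0.4,"dz": 0,"ax": 0,"ay": 0,"az": 0,"gripper": 1}
  ]
}}

```text
clock: 6.95
eef_pos: [534.6, 33.0, 116.6]
eef_rot: [3.142, 0.0, -0.069]
wrist_force: [0.1, -0.7, -1.7]
finger_gap: 23.5
finger_force: 39.8
```

```bash
python3 - <<'E'
from h import *
c=cams.camera("side");cv2.imwrite("pics/g3.png",cv2.resize(c["image"][120:330,150:360,::-1],None,fx=2.8,fy=2.8,interpolation=cv2.INTER_CUBIC))
E
```

```text
(no output)
```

View pics/g3.png

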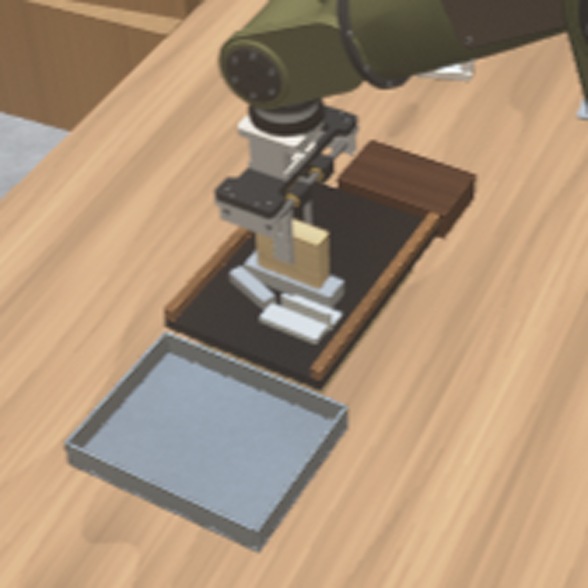

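All three are being pushed ahead of the foot: the bar at (250,285), the strip at (293,320) and the angle at (310,305). I'll carry on over the end.

>>> {"fn": "jog_arm", "kwargs": {
  "commands": [
    {"dx": 0.05,"dy": -0.4,"dz": 0,"ax": 0,"ay": 0,"az": 0,"gripper": 1},
    {"dx": 0.05,"dy": -0.4,"dz": 0,"ax": 0,"ay": 0,"az": 0,"gripper": 1},
    {"dx": 0,"dy": -0.4,"dz": 0,"ax": 0,"ay": 0,"az": 0,"gripper": 1},
    {"dx": 0,"dy": -0.4,"dz": 0,"ax": 0,"ay": 0,"az": 0,"gripper": 1},
    {"dx": 0,"dy": -0.4,"dz": 0,"ax": 0,"ay": 0,"az": 0,"gripper": 1},
    {"dx": 0,"dy": -0.4,"dz": 0,"ax": 0,"ay": 0,"az": 0,"gripper": 1},
    {"dx": 0,"dy": -0.4,"dz": 0,"ax": 0,"ay": 0,"az": 0,"gripper": 1},
    {"dx": 0,"dy": -0.3,"dz": 0,"ax": 0,"ay": 0,"az": 0,"gripper": 1},
    {"dx": 0,"dy": 0,"dz": 0,"ax": 0,"ay": 0,"az": 0,"gripper": 1},
    {"dx": 0,"dy": 0,"dz": 0,"ax": 0,"ay": 0,"az": 0,"gripper": 1}
  ]
}}

```text
clock: 8.25
eef_pos: [547.0, 155.1, 116.6]
eef_rot: [3.141, 0.0, -0.069]
wrist_force: [0.8, 0.6, -1.3]
finger_gap: 23.6
finger_force: 39.8
```

```bash
python3 - <<'E'
from h import *
c=cams.camera("side");cv2.imwrite("pics/g4.png",cv2.resize(c["image"][140:330,150:340,::-1],None,fx=3,fy=3,interpolation=cv2.INTER_CUBIC))
E
```

```text
(no output)
```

View pics/g4.png

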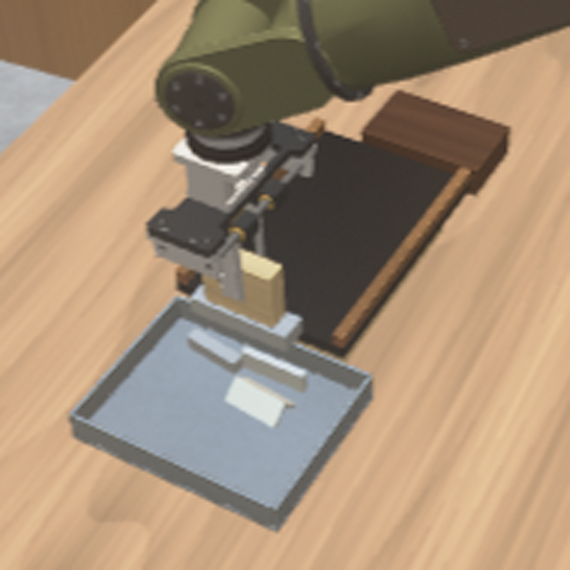

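All three lie in the tray: the bar at (215,350), the strip at (275,367) and the angle at (258,400). Next I return the scraper to the stand.

>>> {"fn": "jog_arm", "kwargs": {
  "commands": [
    {"dx": 0,"dy": 0,"dz": -1,"ax": 0,"ay": 0,"az": 0,"gripper": 1},
    {"dx": -0.05,"dy": 0.6,"dz": 0,"ax": 0,"ay": 0,"az": 0,"gripper": 1},
    {"dx": -0.05,"dy": 1,"dz": 0,"ax": 0,"ay": 0,"az": 0,"gripper": 1},
    {"dx": -0.05,"dy": 1,"dz": 0,"ax": 0,"ay": 0,"az": 0,"gripper": 1},
    {"dx": -0.05,"dy": 1,"dz": 0,"ax": 0,"ay": 0,"az": 0,"gripper": 1},
    {"dx": -0.05,"dy": 1,"dz": 0,"ax": 0,"ay": 0,"az": 0,"gripper": 1},
    {"dx": -0.05,"dy": 1,"dz": 0,"ax": 0,"ay": 0,"az": 0,"gripper": 1},
    {"dx": -0.05,"dy": 1,"dz": 0,"ax": 0,"ay": 0,"az": 0,"gripper": 1},
    {"dx": -0.05,"dy": 1,"dz": 0,"ax": 0,"ay": 0,"az": 0,"gripper": 1},
    {"dx": -0.01,"dy": 1,"dz": 0,"ax": 0,"ay": 0,"az": 0,"gripper": 1}
  ]
}}

```text
clock: 9.55
eef_pos: [506.6, -188.4, 156.8]
eef_rot: [3.141, -0.0, -0.069]
wrist_force: [-0.1, 0.1, -2.3]
finger_gap: 23.8
finger_force: 39.8
```

>>> {"fn": "jog_arm", "kwargs": {
  "commands": [
    {"dx": 0,"dy": 0.84,"dz": 0,"ax": 0,"ay": 0,"az": 0,"gripper": 1},
    {"dx": 0,"dy": 0,"dz": 0,"ax": 0,"ay": 0,"az": 0,"gripper": 1},
    {"dx": 0,"dy": 0,"dz": 0.8,"ax": 0,"ay": 0,"az": 0,"gripper": 1},
    {"dx": 0,"dy": 0,"dz": 0.4,"ax": 0,"ay": 0,"az": 0,"gripper": 1},
    {"dx": 0,"dy": 0,"dz": 0.2,"ax": 0,"ay": 0,"az": 0,"gripper": 1},
    {"dx": 0,"dy": 0,"dz": 0,"ax": 0,"ay": 0,"az": 0,"gripper": 1}
  ]
}}

```text
clock: 10.3
eef_pos: [504.9, -220.0, 100.7]
eef_rot: [-3.142, 0.0, -0.068]
wrist_force: [0.8, 0.7, -1.1]
finger_gap: 23.5
finger_force: 39.8
```

```bash
python3 - <<'E'
from h import *
c=cams.camera("side");cv2.imwrite("pics/g5.png",cv2.resize(c["image"][130:320,160:360,::-1],None,fx=3,fy=3,interpolation=cv2.INTER_CUBIC))
E
```

```text
(no output)
```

View pics/g5.png

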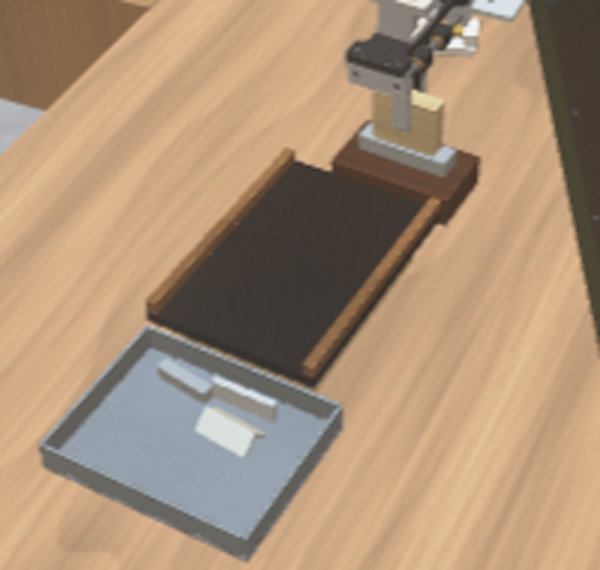

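The board is clear, the three offcuts are in the tray around (185,378), (245,397) and (225,430), and the scraper is centred over the stand at (405,150). I'll set it down, release and retreat.

>>> {"fn": "jog_arm", "kwargs": {
  "commands": [
    {"dx": 0,"dy": 0,"dz": 0.1,"ax": 0,"ay": 0,"az": 0,"gripper": 1},
    {"dx": 0,"dy": 0,"dz": 0.035,"ax": 0,"ay": 0,"az": 0,"gripper": 1},
    {"dx": 0,"dy": 0,"dz": 0,"ax": 0,"ay": 0,"az": 0,"gripper": 1},
    {"dx": 0,"dy": 0,"dz": 0,"ax": 0,"ay": 0,"az": 0,"gripper": 1}
  ],
  "squeeze": 40
}}

```text
clock: 10.85
eef_pos: [504.9, -220.2, 95.4]
eef_rot: [-3.142, -0.0, -0.069]
wrist_force: [-0.2, -0.6, -2.7]
finger_gap: 23.9
finger_force: 39.8
```

>>> {"fn": "jog_arm", "kwargs": {
  "commands": [
    {"dx": 0,"dy": 0,"dz": 0,"ax": 0,"ay": 0,"az": 0,"gripper": 0.5},
    {"dx": 0,"dy": 0,"dz": 0,"ax": 0,"ay": 0,"az": 0,"gripper": 0.2},
    {"dx": 0,"dy": 0,"dz": 0,"ax": 0,"ay": 0,"az": 0,"gripper": 0},
    {"dx": 0,"dy": 0,"dz": 0,"ax": 0,"ay": 0,"az": 0,"gripper": 0},
    {"dx": 0,"dy": 0,"dz": 0,"ax": 0,"ay": 0,"az": 0,"gripper": 0}
  ]
}}

```text
clock: 11.48
eef_pos: [504.8, -220.2, 95.3]
eef_rot: [3.142, -0.0, -0.069]
wrist_force: [-0.7, 1.1, -0.2]
finger_gap: 70.6
finger_force: 0.0
```

>>> {"fn": "jog_arm", "kwargs": {
  "commands": [
    {"dx": 0,"dy": 0,"dz": -0.5,"ax": 0,"ay": 0,"az": 0,"gripper": 0},
    {"dx": 0,"dy": 0,"dz": -1,"ax": 0,"ay": 0,"az": 0,"gripper": 0},
    {"dx": 0,"dy": 0,"dz": -1,"ax": 0,"ay": 0,"az": 0,"gripper": 0},
    {"dx": 0,"dy": 0,"dz": -0.5,"ax": 0,"ay": 0,"az": 0,"gripper": 0},
    {"dx": 0,"dy": 0,"dz": 0,"ax": 0,"ay": 0,"az": 0,"gripper": 0},
    {"dx": 0,"dy": 0,"dz": 0,"ax": 0,"ay": 0,"az": 0,"gripper": 0}
  ]
}}

```text
clock: 12.22
eef_pos: [504.5, -220.0, 214.0]
eef_rot: [-3.141, 0.001, -0.069]
wrist_force: [0.6, -0.2, -1.3]
finger_gap: 94.1
finger_force: 0.0
```

```bash
python3 - <<'E'
from h import *
c=cams.camera("side");cv2.imwrite("pics/g6.png",cv2.resize(c["image"][130:320,160:360,::-1],None,fx=3,fy=3,interpolation=cv2.INTER_CUBIC))
E
```

```text
(no output)
```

View pics/g6.png

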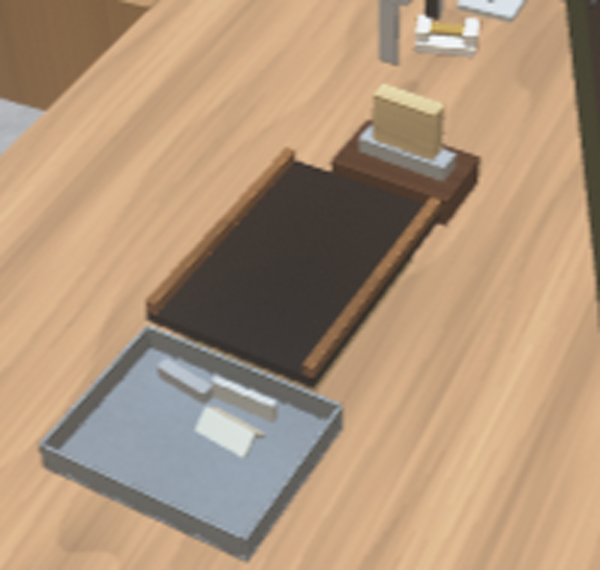

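The scraper stands upright in the middle of its block at (407,130), the three offcuts rest in the tray, and the gripper is clear above.

```bash
python3 -c "
from cell import job
print(job.sign_off())"
```

```text
the job is handed in; nothing more can be done
None
```

I swept all three offcuts into the tray in one pass, stood the scraper upright in the middle of its block and let go, and handed the job in at about 12 s; the hand-in call did not report the verdict.

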